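# Clamp the hub whose keyway suits the keyed test shaft

## Robot

A 7-joint arm with a two-finger parallel gripper is mounted at the origin on the work surface. World frame = base frame: x ahead of the robot, y to its left, z up, the work surface at z = 0. Lengths are in m, angles in rad, forces in N, time in s.
With the tool pointing down it reaches from about 0.35 to 0.9 m from the base axis. Payload 7.2 kg.
Tool frame: the origin (TCP) lies on the centre line of the jaws, within the pads' length; the fingertips stand 22 mm ahead of it and the grasp point (between the pads) lies 3 mm ahead of it (r.tcp_to_tips is the distance from the TCP to the fingertips, in m); z points along the fingers, y is the line along which they close (so a half turn about z gives the same grasp; the last joint's range is limited). The gripper opens to 88 mm and grips with 3 to 60 N. Pads are 20 mm wide; open, the fingers measure 115 mm over their backs; the gripper's body (75 mm by 178 mm) begins 61 mm behind the grasp point.
Start: joints at [-1.33, 0.411, -0.013, 1.596, 0.006, 1.134, -0.082], TCP at [0.19, 0.595, 0.245] pointing down, gripper open.
Joint ranges: [-2.95, 2.95], [-0.29, 1.99], [-1.47, 1.44], [0.14, 2.54], [-1.03, 4.17], [0.13, 1.85], [-2.86, 2.86]. Speed limits (rad/s): [2.39, 2.39, 3.01, 3.01, 3.14, 3.14, 3.14].

## Interface

Orientations are given as a 3x3 rotation matrix whose columns are the frame's x, y, z axes.
In Python, from workcell import r, eyes gives the robot as it stands.
- The arm moves only by the tool carry_out, never from a script. Its argument "increments" is a list that holds one entry, the list of rows, each a list of 7 numbers: the shift along the tool's x, y, z in mm, then the turn, a rotation vector about the tool's x, y, z in degrees, then the opening, from 0 (shut) to 1 (fully open). In form: [[[x, y, z, ax, ay, az, grip], ...]]. A call has 1 to 20 rows; each row shifts and turns the commanded pose from where the row before left it, along the tool's axes as they then stand; what a row does not reach is not made up. A row lasts 1/12 s, in which the tool goes at most 41.7 mm and 7.16 degrees, less where a joint would pass 70% of its speed; a pose out of reach is approached as far as the arm can. A call with a gripper value outside its range is refused whole. The fingers move at their own pace and stop on an object; "squeeze" is the grip in N (left out, the last holds). Time passes only in rows, so rows that do not move let the fingers close. It gives the time, the measured TCP pose, the force, the opening and the grip force at its end, in the units of the state.
- r.observe(): the state, without advancing time (a new reading comes with each control period).
- eyes.get_image(name): name is "scene" or "top" or "wrist"; returns (picture, depth): 480x640x3 uint8, red, green, blue; 480x640 float32, m along the optical axis (not along the pixel's ray), 0 where there is no reading.
- eyes.get_calibration(name): a dict with "intrinsics" (3x3 intrinsics, pixels), "world_to_cam" (4x4, takes a point from world to camera coordinates); the wrist camera has in their place "hand_eye" (4x4, takes a point from camera to tool coordinates, whose origin is the TCP and whose axes are the flange's). Camera axes: x right, y down, z forward; pixel columns grow to the right and rows downward; lengths in m; the calibration is good to about 2 mm. A picture is of the moment at which its call begins: read the wrist's pose just before it. get_calibration takes no time and is no camera call.
- r.sign_off(): hands the job in; it is judged then, once.
The state is a dict: "time": time; "joints": joint angles; "qd": joint speeds; "tau": joint torques, N m; "tool_pos": TCP position; "tcp_rot": TCP orientation; "force": force on the tool from outside, world axes, zero at the start; "moment": the same for the moment, N m; "gripper_width": opening from 0.0 (shut) to 1.0 (fully open); "grasp_force": force on a finger pad.
Only numpy, scipy, OpenCV 4.12 (cv2) and the standard library are available. Lean on these libraries where they do the work, as an engineer would, in place of code of your own. Each camera call takes 0.05 s, during which the arm holds its last target. There are 200 camera calls.

## Task

The tray holds three drive hubs that differ only in where the keyway is cut relative to the two flats of the flange. Take the one that can sit on the vise's keyed test shaft, its keyway over the key, with its flats parallel to the two jaws, and lower it fully down onto the vise bed; then swing the crank over until both jaws are tight against the flats, and let go. Leave the other two hubs standing where they are in the tray and do not knock over the glass jar.

Things in the scene. Friction and masses are not known exactly. Their poses are not given: they have to be found in the camera images.
- hub_p_center (a point): Centre, half-way up, of a grey aluminium hub upright in the tray, 62 mm tall, 0.3 kg. Lower 20 mm: flange 80 mm across with two flats 60 mm apart, facing +y and -y; above: round boss 54 mm in diameter, gripped about 15 mm above this centre, fingertips clear of the flange. Through bore 30.8 mm with a keyway 13.4 mm wide out to 23 mm from the axis, here along +x, midway between the flats. z up.
- hub_q_center (a point): Centre of a second hub, same sizes and axes (flats face +y and -y), but its keyway points along +y, at the middle of a flat.
- hub_r_center (a point): Centre of a third hub, same sizes and axes (flats face +y and -y), but its keyway points half-way between +x and +y, 45 degrees from both.
- shaft_foot (a point): Foot of the fixed steel test shaft, on the vise bed, 45 mm above the table, midway between the jaws, which slide along its y. z up the shaft: 28 mm in diameter, 52 tall, top 10 mm tapered to 18. Its key, 10 mm wide, points along +x, out to 21 mm from the axis, 36 mm tall. A hub fully down has its underside on the bed here, its centre 31 mm above.
- jaw_left_face (a point): Middle of the left jaw's face, 9 mm above the bed, on the shaft's +y side. Jaw 76 mm wide, 18 high, 26 thick; its face is 47 mm from the shaft axis when fully open.
- jaw_right_face (a point): The same for the right jaw at the shaft's -y side; both jaws move together and symmetrically.
- crank_grip_center (a point): Middle of the crank's pale wooden grip, a sleeve 16 mm in diameter and 50 mm long lying parallel to the shaft point's y, that spins freely on its pin, so it can be pinched from above and carried round.
- crank_axis (a point): Point on the crank's level turning axis (parallel to the shaft point's y) in line with the middle of the grip; the grip's middle goes round this point at a radius of 50 mm, 26 mm above the table. x, y, z as at shaft_foot.
- crank (a joint): Crank angle, rad, 0 to 2.7. At 0 the jaws are open and the crank leans 1.35 rad from upright to shaft_foot's -x side; it grows as it swings up and over to +x (upright at 1.35). Each jaw closes 7.5 mm per rad, so they meet flats 60 mm apart at about 2.27; a further push of 5 N or more at the grip makes them tight. It turns with about 3 N at the grip and stays where left.
- jar: Glass specimen jar with a white lid, 60 mm in diameter, 90 mm tall, standing on the table; origin at the middle of its underside, z up.
Things that resemble listed ones, but are neither listed nor needed, are in the scene too. Leave any green or pink look-alike of the part that bears hub_p_center alone. What is shaped like the jar but blue or pink is not meant.

How it is judged:
By the outcome, as a careful person would: the job done as asked, in the order asked, and still so for the second after the job is handed in, with the robot touching nothing.
It also fails if it takes over 61 s, if anything falls off the work surface, if the arm or the gripper's body presses on something with over 40 N, if the wrist force passes 120 N, or if a joint passes its speed limit or range.

## Working session

There is one attempt and no reset: what is moved stays moved. The work goes in short steps, Python scripts to look and compute and a tool call to move; the robot and the scene stay as the last step left them, time stands still between calls to the robot, and variables do not carry over. Pictures are saved under pics/ and viewed, at most 10 in all, crops included, and the job is handed in when it is done.

Besides the shell and the picture viewer there is one more tool, called as a command line: name --argument value ..., lists and objects as JSON in quotes. carry_out: Moves the arm, as the interface text tells. Its arguments: {"type":"object","properties":{"increments":{"type":"array","items":{"type":"array","items":{"type":"array","items":{"type":"number"}}}},"squeeze":{"type":"number"}},"required":["increments"]}

```bash
mkdir -p pics; ls; python3 - <<'E'
from workcell import r, eyes
import cv2, numpy as np
print(r.observe())
for n in ("scene","top"):
    p,d=eyes.get_image(n); cv2.imwrite(f"pics/{n}0.png",p[:,:,::-1]); np.savez(f"{n}0.npz",p=p,d=d)
    print(n,eyes.get_calibration(n))
print(eyes.get_calibration("wrist"), r.tcp_to_tips)
E
```

```text
pics
{'time': 0.0, 'joints': array([-1.33021298,  0.41190798, -0.01274708,  1.59703437,  0.00561418,
        1.13430782, -0.08219851]), 'qd': array([ 0.00156096, -0.00035076,  0.00080071,  0.0003741 , -0.00068992,
        0.0007457 , -0.00027685]), 'tau': array([-1.53237615e-04, -5.87963605e+01,  6.41664527e-01, -2.91055262e+01,
       -5.38475288e-02,  1.83130248e-02,  1.13171968e-04]), 'tool_pos': array([0.18981628, 0.59498218, 0.2438078 ]), 'tcp_rot': array([[-9.52723551e-01,  3.03838262e-01, -3.83042597e-04],
       [ 3.03838482e-01,  9.52722254e-01, -1.57583798e-03],
       [-1.13866665e-04, -1.61772103e-03, -9.99998685e-01]]), 'force': array([-0.52704216, -0.59319319, -0.00085907]), 'moment': array([-0.01324832, -0.02940872, -0.07378191]), 'grasp_force': 0.0, 'gripper_width': 1.0030283892217178}
scene {'intrinsics': array([[548.14256076,   0.        , 314.8810949 ],
       [  0.        , 548.14256076, 246.05036206],
       [  0.        ,   0.        ,   1.        ]]), 'world_to_cam': array([[ 0.44702589,  0.89442529,  0.01308603, -0.31142108],
       [ 0.52134764, -0.24862162, 
[... 416 characters left out ...]
4957 ,  0.00177385, -0.05480135,  0.61563034],
       [ 0.05474212, -0.02432887, -0.99820409,  0.76735042],
       [ 0.        ,  0.        ,  0.        ,  1.        ]])}
{'intrinsics': array([[338.91796018,   0.        , 319.55837882],
       [  0.        , 338.91796018, 245.17691209],
       [  0.        ,   0.        ,   1.        ]]), 'hand_eye': array([[ 2.40875566e-04, -9.69653884e-01, -2.44481670e-01,
         6.56713289e-02],
       [ 9.99999910e-01,  3.18718226e-04, -2.78838173e-04,
         7.29547666e-04],
       [ 3.48297282e-04, -2.44481581e-01,  9.69653874e-01,
        -1.39783705e-01],
       [ 0.00000000e+00,  0.00000000e+00,  0.00000000e+00,
         1.00000000e+00]])} 0.022
```

View pics/top0.png

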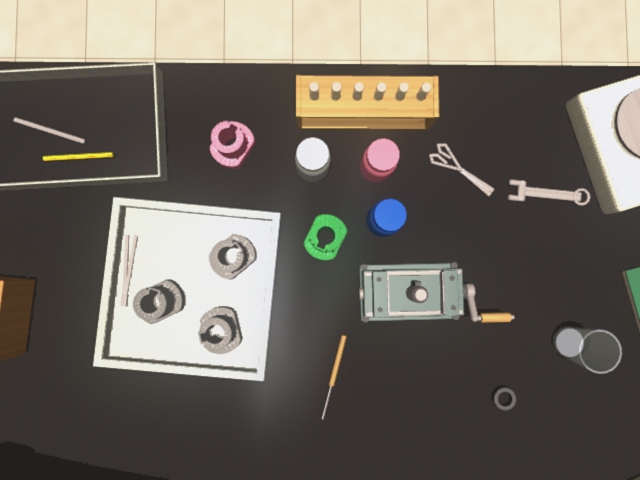

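View pics/scene0.png

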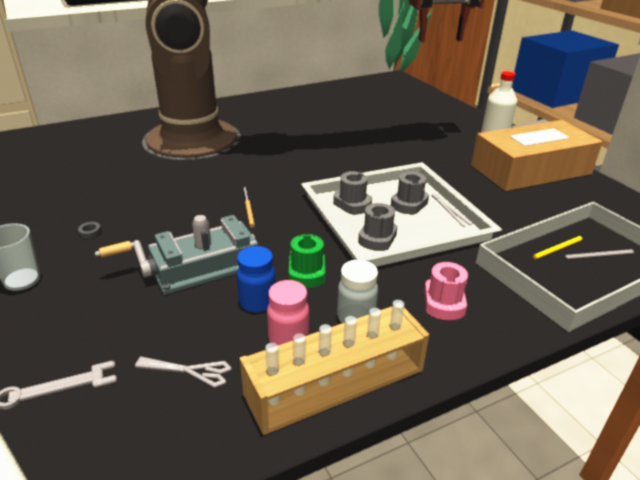

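The top view shows the tray's hubs at about (234,257), (157,302) and (220,331). The vise shaft is at (418,293), with the grip at (497,318). The jar's lid is at (313,155). Next I'll zoom in and localise.

```bash
cat > h.py <<'E'
import numpy as np, cv2
from workcell import r, eyes
def ray(n,uv,z,T=None):
    """pixel -> world point on plane z; T = camera-to-world"""
    c=eyes.get_calibration(n)
    if T is None: T=np.linalg.inv(c["world_to_cam"])
    d=T[:3,:3]@np.linalg.inv(c["intrinsics"])@np.array([uv[0],uv[1],1.])
    o=T[:3,3]; return o+d*(z-o[2])/d[2]
def wristT(s):
    T=np.eye(4); T[:3,:3]=s["tcp_rot"]; T[:3,3]=s["tool_pos"]
    return T@eyes.get_calibration("wrist")["hand_eye"]
def shot(n,f):
    s=r.observe(); p,d=eyes.get_image(n); cv2.imwrite(f"pics/{f}.png",p[:,:,::-1])
    np.savez(f+".npz",p=p,d=d,T=wristT(s)); return s
E
python3 - <<'E'
from h import *
p=np.load("top0.npz")["p"][:,:,::-1]
a=cv2.resize(p[220:370,120:270],(600,600),interpolation=3)
b=cv2.resize(p[250:340,350:520],(0,0),fx=1.17,fy=1.17)
cv2.imwrite("pics/c1.png",a)
for nm,uv,z in [("h1",(234,255),.07),("h2",(155,301),.07),("h3",(218,333),.07),("shaft",(419,291),.097),("grip",(497,318),.04),("jar",(313,152),.09)]:
    print(nm,ray("top",uv,z).round(3))
d=np.load("top0.npz")["d"]; T=np.linalg.inv(eyes.get_calibration("top")["world_to_cam"]);K=eyes.get_calibration("top")["intrinsics"]
for uv in [(222,250),(175,290),(212,315),(140,240),(419,291),(405,280),(497,318),(313,152),(270,300)]:
    z=d[uv[1],uv[0]]; print(uv,(T@np.r_[np.linalg.inv(K)@np.array([uv[0],uv[1],1])*z,1])[:3].round(3))
E
```

```text
h1 [0.592 0.171 0.07 ]
h2 [0.518 0.298 0.07 ]
h3 [0.466 0.196 0.07 ]
shaft [ 0.534 -0.126  0.097]
grip [ 0.484 -0.273  0.04 ]
jar [0.758 0.042 0.09 ]
(222, 250) [0.601 0.196 0.044]
(175, 290) [0.533 0.28  0.024]
(212, 315) [0.49  0.217 0.022]
(140, 240) [0.621 0.351 0.001]
(419, 291) [ 0.534 -0.126  0.097]
(405, 280) [ 0.55  -0.114  0.046]
(497, 318) [ 0.486 -0.266  0.057]
(313, 152) [0.758 0.042 0.091]
(270, 300) [0.515 0.117 0.026]
```

View pics/c1.png

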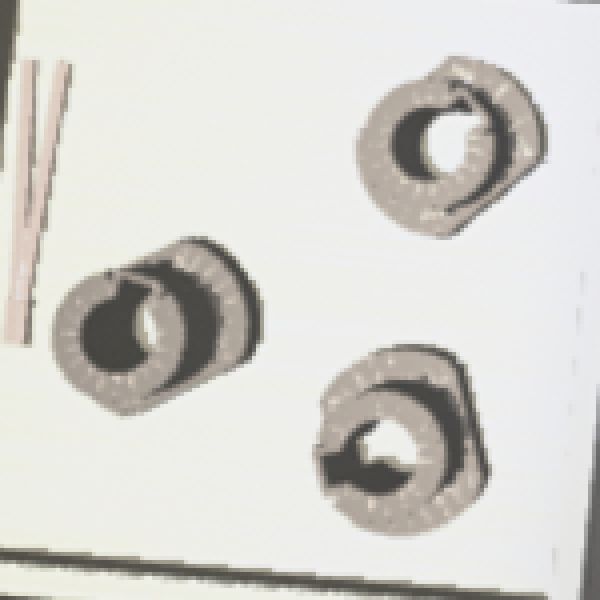

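```bash
cat >> h.py <<'E'
from scipy.spatial.transform import Rotation as Ro
def plan(goal,yaw_deg,N,s=None):
    """row (repeated N times) bringing TCP to goal with tool y at yaw_deg in world, pointing down"""
    s=s or r.observe(); R=s["tcp_rot"]; y=np.deg2rad(yaw_deg)
    Y=np.array([np.cos(y),np.sin(y),0]); Z=np.array([0,0,-1.]); G=np.c_[np.cross(Y,Z),Y,Z]
    w=Ro.from_matrix(R.T@G).as_rotvec(); S=sum(R@Ro.from_rotvec(w*k/N).as_matrix() for k in range(N))
    v=np.linalg.solve(S,np.array(goal)-s["tool_pos"])*1000
    print("tool",s["tool_pos"].round(4),"row x",N,v.round(2),np.rad2deg(w/N).round(2))
E
python3 - <<'E'
from h import *
plan([.56,.225,.28],16,15)
E
```

```text
tool [0.1898 0.595  0.2439] row x 15 [-36.33  -0.65  -2.4 ] [-0.    0.    3.75]
```

carry_out --increments '[[[-36.3,-0.65,-2.4,0,0,3.75,1],[-36.3,-0.65,-2.4,0,0,3.75,1],[-36.3,-0.65,-2.4,0,0,3.75,1],[-36.3,-0.65,-2.4,0,0,3.75,1],[-36.3,-0.65,-2.4,0,0,3.75,1],[-36.3,-0.65,-2.4,0,0,3.75,1],[-36.3,-0.65,-2.4,0,0,3.75,1],[-36.3,-0.65,-2.4,0,0,3.75,1],[-36.3,-0.65,-2.4,0,0,3.75,1],[-36.3,-0.65,-2.4,0,0,3.75,1],[-36.3,-0.65,-2.4,0,0,3.75,1],[-36.3,-0.65,-2.4,0,0,3.75,1],[-36.3,-0.65,-2.4,0,0,3.75,1],[-36.3,-0.65,-2.4,0,0,3.75,1],[-36.3,-0.65,-2.4,0,0,3.75,1],[0,0,0,0,0,0,1],[0,0,0,0,0,0,1]]]'

```text
time: 1.52
tool_pos: [0.5609, 0.2229, 0.2807]
tcp_rot: [[-0.272, 0.962, 0.0], [0.962, 0.272, -0.001], [-0.001, 0.0, -1.0]]
force: [-0.1, 1.3, 0.2]
gripper_width: 0.998
grasp_force: 0.0
```

```bash
python3 - <<'E'
from h import *
s=shot("wrist","w1"); print(s["time"],s["tool_pos"])
E
```

```text
1.5167 [0.56089032 0.2229146  0.28073145]
```

View pics/w1.png

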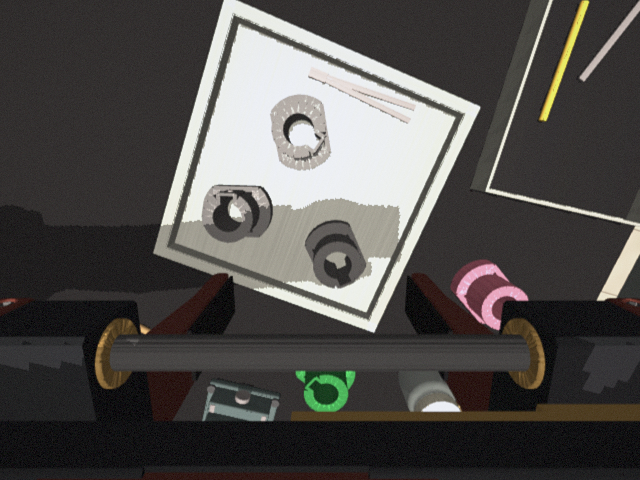

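The wrist view shows three hubs. h2 is at (300,130). h3 is at (235,210), with its keyway toward a flat. h1 is at (337,262), with its keyway at (341,283) running along the flats, so h1 is hub p. I'll move closer to measure it.

```bash
python3 - <<'E'
from h import *
plan([.585,.152,.19],-20,8)
E
```

```text
tool [0.56   0.2253 0.2804] row x 8 [-9.33  3.14 11.3 ] [-0.  -0.   4.5]
```

carry_out --increments '[[[-9.3,3.1,11.3,0,0,4.5,1],[-9.3,3.1,11.3,0,0,4.5,1],[-9.3,3.1,11.3,0,0,4.5,1],[-9.3,3.1,11.3,0,0,4.5,1],[-9.3,3.1,11.3,0,0,4.5,1],[-9.3,3.1,11.3,0,0,4.5,1],[-9.3,3.1,11.3,0,0,4.5,1],[-9.3,3.1,11.3,0,0,4.5,1],[0,0,0,0,0,0,1],[0,0,0,0,0,0,1],[0,0,0,0,0,0,1]]]'

```text
time: 2.48
tool_pos: [0.5847, 0.1547, 0.1906]
tcp_rot: [[0.336, 0.942, 0.0], [0.942, -0.336, 0.001], [0.001, -0.0, -1.0]]
force: [0.2, -0.1, 0.5]
gripper_width: 1.002
grasp_force: 0.0
```

```bash
python3 - <<'E'
from h import *
s=shot("wrist","w2"); print(s["time"],s["tool_pos"])
p=cv2.imread("pics/w2.png"); cv2.imwrite("pics/w2c.png",cv2.resize(p[150:330,210:430],None,fx=3.3,fy=3.3,interpolation=2))
E
```

```text
2.4833 [0.58470612 0.15468431 0.19057831]
```

View pics/w2c.png

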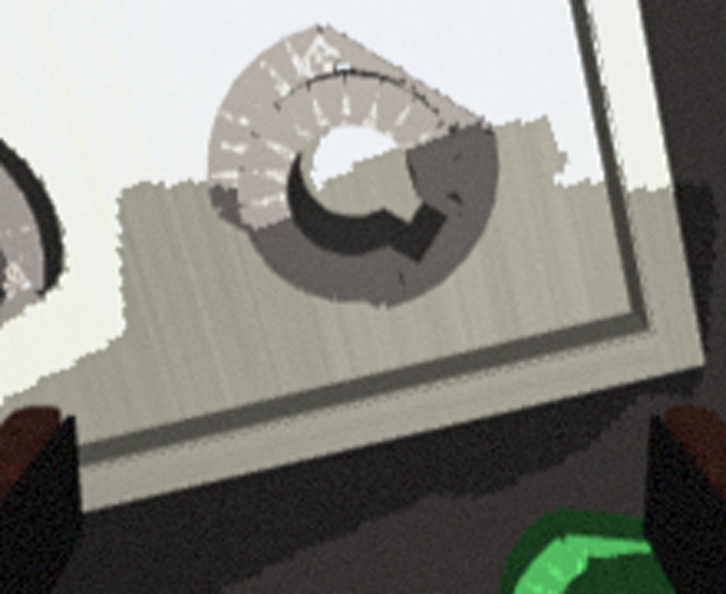

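h1 is hub p: its flat runs (320,25)-(495,125) in the crop, and its keyway at (430,230) points parallel to it. I'll fit its pose from the depth points of the boss top.

```bash
cat >> h.py <<'E'
def cloud(f,n="wrist"):
    a=np.load(f+".npz"); d=a["d"]; K=eyes.get_calibration(n)["intrinsics"]
    T=a["T"] if n=="wrist" else np.linalg.inv(eyes.get_calibration(n)["world_to_cam"])
    v,u=np.mgrid[:480,:640]; P=np.stack([(u-K[0,2])/K[0,0]*d,(v-K[1,2])/K[1,1]*d,d],-1)
    return P@T[:3,:3].T+T[:3,3]
def hubpose(f,guess,rad=.035,zmin=.03):
    P=cloud(f).reshape(-1,3); P=P[np.hypot(*(P[:,:2]-guess).T)<rad]
    P=P[P[:,2]>zmin]; zt=np.percentile(P[:,2],90); t=P[abs(P[:,2]-zt)<.004,:2]
    # top ring: outer circle from hull extremes; robust enclosing circle
    (cx,cy),R=cv2.minEnclosingCircle((t*1000).astype(np.float32)); c=np.array([cx,cy])/1000
    q=t-c; rr=np.hypot(*q.T); an=np.degrees(np.arctan2(q[:,1],q[:,0])); m=(rr>.0175)&(rr<.022)
    h,_=np.histogram(an[m],72,(-180,180)); a=np.arange(-177.5,180,5)
    print("top z",zt.round(4),"c",c.round(4),"R",round(R,1)); print("empty sectors",[(x,k) for x,k in zip(a,h) if k<np.median(h)*.6],np.median(h))
    return c
E
python3 - <<'E'
from h import *
c=hubpose("w2",[.592,.171])
P=cloud("w2"); d=np.load("w2.npz")["d"]; print(P[300,330],P[245,400])
# side flat: flange points z 0.01-0.035
Q=P.reshape(-1,3); Q=Q[(Q[:,2]<.032)&(Q[:,2]>.017)&(np.hypot(*(Q[:,:2]-c).T)<.045)]
print(len(Q),np.percentile(Q[:,2],[5,50,95]))
for a in range(20,60,2):
    n=np.array([np.cos(np.deg2rad(a)),np.sin(np.deg2rad(a))]); print(a,round(np.percentile((Q[:,:2]-c)@n,98)*1000,1),end="; ")
E
```

```text
top z 0.2886 c [0.5937 0.1758] R 34.6
empty sectors [] 0.0
[5.70345523e-01 7.99031494e-02 2.24378253e-04] [0.65541576 0.11385917 0.00498525]
1658 [0.02145071 0.02287348 0.0247398 ]
20 35.9; 22 35.7; 24 35.4; 26 35.2; 28 34.9; 30 34.7; 32 34.5; 34 34.3; 36 34.1; 38 34.0; 40 34.2; 42 34.4; 44 34.8; 46 35.4; 48 36.0; 50 36.6; 52 37.2; 54 37.8; 56 38.3; 58 38.8;
```

```bash
sed -i 's/P=P\[P\[:,2\]>zmin\]/P=P[(P[:,2]>zmin)\&(P[:,2]<.13)]/' h.py; python3 - <<'E'
from h import *
c=hubpose("w2",[.592,.171])
P=cloud("w2"); Q=P.reshape(-1,3); Q=Q[(Q[:,2]<.032)&(Q[:,2]>.017)&(np.hypot(*(Q[:,:2]-c).T)<.045)]
n=lambda a:np.array([np.cos(np.deg2rad(a)),np.sin(np.deg2rad(a))])
for a in range(30,48,2): print(a,round(np.percentile((Q[:,:2]-c)@n(a),98)*1000,1),end="; ")
plan([c[0],c[1],.082],-20,7)
s=r.observe(); print("top of table tray z",s["tool_pos"])
E
```

```text
top z 0.0656 c [0.5929 0.1837] R 27.2
empty sectors [(np.float64(-67.5), np.int64(4)), (np.float64(-62.5), np.int64(0)), (np.float64(-57.5), np.int64(0)), (np.float64(-52.5), np.int64(0)), (np.float64(-47.5), np.int64(0)), (np.float64(-42.5), np.int64(0)), (np.float64(-37.5), np.int64(0)), (np.float64(-32.5), np.int64(1))] 12.0
30 31.3; 32 30.8; 34 30.4; 36 29.9; 38 29.7; 40 29.7; 42 29.8; 44 30.2; 46 30.6; tool [0.5849 0.1546 0.1908] row x 7 [ 4.29 -0.34 15.55] [ 0.   -0.01  0.04]
top of table tray z [0.58490237 0.15457101 0.19084193]
```

carry_out --increments '[[[10,-0.8,20,0,0,0,1],[10,-0.8,20,0,0,0,1],[10,-0.8,20,0,0,0,1],[0,0,20,0,0,0,1],[0,0,20,0,0,0,1],[0,0,20,0,0,0,1],[0,0,10,0,0,0,1],[0,0,7,0,0,0,1],[0,0,0,0,0,0,1],[0,0,0,0,0,0,1]]]'

```text
time: 3.37
tool_pos: [0.5933, 0.1821, 0.0539]
tcp_rot: [[0.341, 0.94, 0.001], [0.94, -0.341, 0.0], [0.001, 0.001, -1.0]]
force: [0.7, 0.5, 0.1]
gripper_width: 1.003
grasp_force: 0.0
```

carry_out --increments '[[[1,0,0,0,0,0,0.3],[0,0,0,0,0,0,0.3],[0,0,0,0,0,0,0.3],[0,0,0,0,0,0,0.3],[0,0,0,0,0,0,0.3],[0,0,0,0,0,0,0.3],[0,0,0,0,0,0,0.3],[0,0,0,0,0,0,0.3]]]' --squeeze 30

```text
time: 4.03
tool_pos: [0.593, 0.1828, 0.0535]
tcp_rot: [[0.341, 0.94, -0.0], [0.94, -0.341, 0.0], [0.0, -0.0, -1.0]]
force: [-3.1, 1.0, 4.5]
gripper_width: 0.617
grasp_force: 30.0
```

carry_out --increments '[[[0,0,-10,0,0,0,0.3],[0,0,-25,0,0,0,0.3],[0,0,-34,0,0,0,0.3],[0,0,-34,0,0,0,0.3],[0,0,-34,0,0,0,0.3]]]'

```text
time: 4.45
tool_pos: [0.5927, 0.1821, 0.1916]
tcp_rot: [[0.342, 0.94, -0.001], [0.94, -0.342, -0.001], [-0.001, -0.0, -1.0]]
force: [0.8, -0.0, -3.1]
gripper_width: 0.61
grasp_force: 30.0
```

```bash
python3 - <<'E'
from h import *
s=r.observe(); print(s["gripper_width"],s["grasp_force"],s["force"],s["joints"].round(2))
plan([.5766,-.1989,.19],31,12)
E
```

```text
0.6103628348394647 29.99926911201328 [ 0.79054491 -0.01242886 -3.09303218] [-0.72  0.48  0.49  1.69 -0.25  1.03 -0.5 ]
tool [0.5927 0.1821 0.1916] row x 12 [-32.67  -3.32   0.15] [-0.    0.   -4.25]
```

carry_out --increments '[[[-32.7,-3.3,0,0,0,-4.25,0.3],[-32.7,-3.3,0,0,0,-4.25,0.3],[-32.7,-3.3,0,0,0,-4.25,0.3],[-32.7,-3.3,0,0,0,-4.25,0.3],[-32.7,-3.3,0,0,0,-4.25,0.3],[-32.7,-3.3,0,0,0,-4.25,0.3],[-32.7,-3.3,0,0,0,-4.25,0.3],[-32.7,-3.3,0,0,0,-4.25,0.3],[-32.7,-3.3,0,0,0,-4.25,0.3],[-32.7,-3.3,0,0,0,-4.25,0.3],[-32.7,-3.3,0,0,0,-4.25,0.3],[-32.7,-3.3,0,0,0,-4.25,0.3],[0,0,0,0,0,0,0.3],[0,0,0,0,0,0,0.3],[0,0,0,0,0,0,0.3]]]'

```text
time: 5.7
tool_pos: [0.5771, -0.1984, 0.1899]
tcp_rot: [[-0.515, 0.857, -0.001], [0.857, 0.515, 0.001], [0.001, -0.001, -1.0]]
force: [0.0, 0.8, -2.6]
gripper_width: 0.614
grasp_force: 30.0
```

```bash
python3 - <<'E'
from h import *
s=shot("wrist","w3"); print(s["time"],s["tool_pos"])
E
```

```text
5.7 [ 0.5771018  -0.19840508  0.18990041]
```

View pics/w3.png

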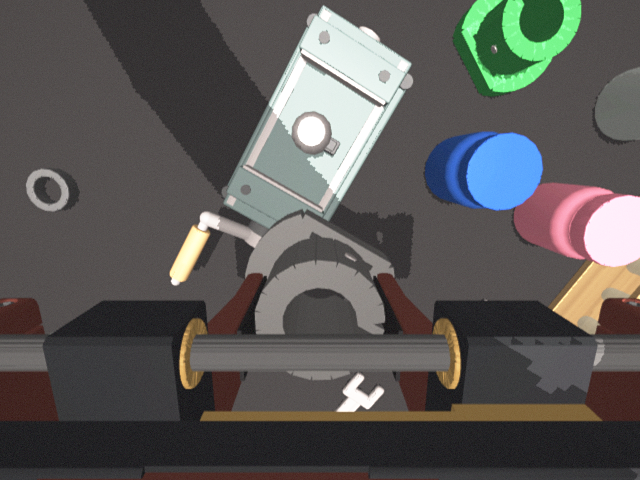

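The view shows the vise with the shaft top at (312,131), its key at (334,147) and the grip at (190,255). The held hub's flat runs (303,212)-(392,265), already nearly parallel to the jaws.

```bash
python3 - <<'E'
from h import *
P=cloud("w3").reshape(-1,3); g=np.array([.534,-.126])
a=np.load("w3.npz")
near=P[np.hypot(*(P[:,:2]-g).T)<.035]
top=near[(near[:,2]>.085)&(near[:,2]<.12)]; zt=np.percentile(top[:,2],95); t=top[abs(top[:,2]-zt)<.002,:2]
(cx,cy),R=cv2.minEnclosingCircle((t*1000).astype(np.float32)); c=np.array([cx,cy])/1000
print("shaft",zt.round(4),c.round(4),R,len(t),t.mean(0).round(4))
q=near[(abs(near[:,2]-.081)<.003)]; dq=q[:,:2]-c; k=(np.hypot(*dq.T)>.0155)&(np.hypot(*dq.T)<.022)
print("key",k.sum(),np.degrees(np.arctan2(*dq[k].mean(0)[::-1])).round(1),q[k,2].mean())
v=P[(P[:,2]>.035)&(P[:,2]<.070)&(np.hypot(*(P[:,:2]-c).T)<.09)]
for nm,lo,hi in (("bed",.042,.048),("jaw",.060,.066)):
    w=v[(v[:,2]>lo)&(v[:,2]<hi),:2]; print(nm,len(w),cv2.minAreaRect((w*1000).astype(np.float32)))
w=v[(v[:,2]>.060)&(v[:,2]<.066),:2]-c
for sgn in (1,-1):   # inner jaw edges: per-x-bin extreme y
    m=w[np.sign(w[:,1])==sgn]; xs=np.arange(-.03,.031,.005); e=[(x,np.min(abs(m[abs(m[:,0]-x)<.0025,1]))*sgn) for x in xs if (abs(m[:,0]-x)<.0025).sum()>3]
    e=np.array(e); f=np.polyfit(e[:,0],e[:,1],1); print("jaw",sgn,len(e),"yaw",np.degrees(np.arctan(f[0])).round(2),"off",f[1].round(4))
# hub in hand: flat of the flange top
s=r.observe(); tcp=s["tool_pos"][:2]; X=s["tcp_rot"][:2,0]
Q=P[(abs(P[:,2]-.1600)<.004)&(np.hypot(*(P[:,:2]-tcp).T)<.05)]
print("flange pts",len(Q))
for an in range(80,101,2):
    n=np.array([np.cos(np.deg2rad(an)),np.sin(np.deg2rad(an))]); print(an,round(np.percentile((Q[:,:2]-tcp)@n,98.5)*1000,1),end="; ")
R1=np.array([[.341,.94],[.94,-.341]]); R2=s["tcp_rot"][:2,:2]
off=R2@R1.T@(np.array([.5929,.1837])-np.array([.593,.1828])); print("\noff",off,"target",(c-off).round(4))
# crank grip
g=P[(np.hypot(P[:,0]-.485,P[:,1]+.268)<.05)&(P[:,2]>.03)&(P[:,2]<.06)]
rgb=a["p"].reshape(-1,3).astype(int)
mk=(rgb[:,0]-rgb[:,2]>60)&(rgb[:,0]>120); G=P[mk&(P[:,2]<.07)&(P[:,2]>.01)&(P[:,0]<.52)&(P[:,1]<-.2)]
print("grip",len(G),G.mean(0).round(4),cv2.minAreaRect((G[:,:2]*1000).astype(np.float32)),np.percentile(G[:,2],95))
E
```

```text
shaft 0.0977 [ 0.5294 -0.1284] 9.99659538269043 624 [ 0.5296 -0.1286]
key 104 0.2 0.08006091130958033
bed 12147 ((529.4924926757812, -128.647216796875), (80.14118957519531, 170.29905700683594), 1.1579902172088623)
jaw 6632 ((529.4501342773438, -128.6028594970703), (76.02262878417969, 142.1870880126953), 1.118650197982788)
jaw 1 13 yaw 0.86 off 0.0447
jaw -1 13 yaw 22.23 off -0.0338
flange pts 3580
80 32.7; 82 32.1; 84 31.5; 86 31.0; 88 30.5; 90 30.1; 92 30.2; 94 30.6; 96 31.1; 98 31.7; 100 32.2; 
off [-0.00076234  0.00048861] target [ 0.5302 -0.1289]
grip 547 [ 0.4889 -0.2633  0.0534] ((487.72833251953125, -264.9574890136719), (15.699913024902344, 50.21013641357422), 0.8925527334213257) 0.05576577985580352
```

```bash
python3 - <<'E'
from h import *
plan([.5302,-.1289,.165],31.4,5)
E
```

```text
tool [ 0.5773 -0.1975  0.19  ] row x 5 [16.61 -0.95  5.01] [-0.   -0.01 -0.07]
```

carry_out --increments '[[[16.6,-1,5,0,0,-0.1,0.3],[16.6,-1,5,0,0,-0.1,0.3],[16.6,-1,5,0,0,-0.1,0.3],[16.6,-1,5,0,0,-0.1,0.3],[16.6,-1,5,0,0,-0.1,0.3],[0,0,0,0,0,0,0.3],[0,0,0,0,0,0,0.3],[0,0,0,0,0,0,0.3],[0,0,0,0,0,0,0.3]]]'

```text
time: 6.5
tool_pos: [0.5309, -0.1304, 0.1657]
tcp_rot: [[-0.523, 0.852, 0.001], [0.852, 0.523, -0.0], [-0.001, 0.001, -1.0]]
force: [0.5, 0.0, -2.8]
gripper_width: 0.615
grasp_force: 30.0
```

```bash
python3 - <<'E'
from h import *
plan([.5302,-.1289,.138],31.4,3)
E
```

```text
tool [ 0.5309 -0.1304  0.1657] row x 3 [0.55 0.07 9.24] [0.01 0.02 0.05]
```

carry_out --increments '[[[1.0,0.1,9,0,0,0,0.3],[0.6,0.1,9,0,0,0,0.3],[0,0,9,0,0,0,0.3],[0,0,0,0,0,0,0.3],[0,0,0,0,0,0,0.3],[0,0,0,0,0,0,0.3]]]'

```text
time: 7.0
tool_pos: [0.5296, -0.129, 0.138]
tcp_rot: [[-0.523, 0.852, -0.0], [0.852, 0.523, -0.0], [0.0, -0.0, -1.0]]
force: [0.1, -0.2, -3.2]
gripper_width: 0.612
grasp_force: 30.0
```

carry_out --increments '[[[0,0,4,0,0,0,0.3],[0,0,4,0,0,0,0.3],[0,0,4,0,0,0,0.3],[0,0,0,0,0,0,0.3],[0,0,0,0,0,0,0.3]]]'

```text
time: 7.42
tool_pos: [0.5294, -0.1287, 0.126]
tcp_rot: [[-0.523, 0.852, -0.001], [0.852, 0.523, 0.0], [0.0, -0.0, -1.0]]
force: [0.1, -0.1, -2.2]
gripper_width: 0.612
grasp_force: 30.0
```

No contact force yet, and the key should be engaged, so I'll continue down.

carry_out --increments '[[[0,0,5,0,0,0,0.3],[0,0,5,0,0,0,0.3],[0,0,5,0,0,0,0.3],[0,0,5,0,0,0,0.3],[0,0,5,0,0,0,0.3],[0,0,3,0,0,0,0.3],[0,0,0,0,0,0,0.3],[0,0,0,0,0,0,0.3],[0,0,0,0,0,0,0.3]]]'

```text
time: 8.17
tool_pos: [0.5298, -0.1289, 0.0984]
tcp_rot: [[-0.523, 0.852, 0.0], [0.852, 0.523, -0.0], [-0.0, 0.0, -1.0]]
force: [-0.3, -0.3, -4.8]
gripper_width: 0.611
grasp_force: 30.0
```

carry_out --increments '[[[0,0,1.5,0,0,0,0.3],[0,0,1,0,0,0,0.3],[0,0,1,0,0,0,0.3],[0,0,0,0,0,0,0.3],[0,0,0,0,0,0,0.3],[0,0,0,0,0,0,0.3]]]'

```text
time: 8.67
tool_pos: [0.5298, -0.1288, 0.0955]
tcp_rot: [[-0.523, 0.852, 0.001], [0.852, 0.523, 0.0], [-0.0, 0.001, -1.0]]
force: [-2.4, 1.2, 5.8]
gripper_width: 0.61
grasp_force: 30.0
```

carry_out --increments '[[[0,0,0,0,0,0,1],[0,0,0,0,0,0,1],[0,0,0,0,0,0,1],[0,0,0,0,0,0,1],[0,0,0,0,0,0,1],[0,0,-10,0,0,0,1],[0,0,-20,0,0,0,1],[0,0,-25,0,0,0,1],[0,0,-25,0,0,0,1],[0,0,-20,0,0,0,1],[0,0,0,0,0,0,1]]]'

```text
time: 9.58
tool_pos: [0.5317, -0.1295, 0.1995]
tcp_rot: [[-0.523, 0.852, 0.007], [0.852, 0.523, -0.001], [-0.004, 0.006, -1.0]]
force: [0.3, -0.4, -0.2]
gripper_width: 1.001
grasp_force: 0.0
```

```bash
python3 - <<'E'
from h import *
plan([.4877,-.285,.20],1.1,7)
E
```

```text
tool [ 0.5317 -0.1295  0.1995] row x 7 [-19.29 -13.16  -0.08] [0.05 0.02 4.35]
```

carry_out --increments '[[[-19.3,-13.2,-3.5,0,0,4.35,1],[-19.3,-13.2,-3.5,0,0,4.35,1],[-19.3,-13.2,-3.5,0,0,4.35,1],[-19.3,-13.2,-3.5,0,0,4.35,1],[-19.3,-13.2,-3.5,0,0,4.35,1],[-19.3,-13.2,-3.5,0,0,4.35,1],[-19.3,-13.2,-3.5,0,0,4.35,1],[0,0,0,0,0,0,1],[0,0,0,0,0,0,1],[0,0,0,0,0,0,1]]]'

```text
time: 10.42
tool_pos: [0.4849, -0.2849, 0.2189]
tcp_rot: [[-0.018, 1.0, -0.001], [1.0, 0.018, 0.0], [0.0, -0.001, -1.0]]
force: [0.2, 0.2, -1.1]
gripper_width: 0.996
grasp_force: 0.0
```

```bash
python3 - <<'E'
from h import *
s=shot("wrist","w4"); print(s["time"],s["tool_pos"])
a=np.load("w4.npz"); P=cloud("w4").reshape(-1,3); rgb=a["p"].reshape(-1,3).astype(int)
mk=(rgb[:,0]-rgb[:,2]>60)&(rgb[:,0]>100); G=P[mk&(P[:,2]<.08)&(P[:,2]>.01)&(abs(P[:,0]-.488)<.04)&(abs(P[:,1]+.265)<.05)]
print("grip",len(G),G.mean(0).round(4),cv2.minAreaRect((G[:,:2]*1000).astype(np.float32)),np.percentile(G[:,2],[50,90,97]))
H=P[(np.hypot(P[:,0]-.5294,P[:,1]+.1286)<.03)&(P[:,2]>.1)&(P[:,2]<.14)]; print("hub top z",len(H),np.percentile(H[:,2],[10,50,90]) if len(H) else 0)
M=cv2.minAreaRect((G[:,:2]*1000).astype(np.float32))[0]
plan([M[0]/1000,M[1]/1000,.1],1.1,5)
E
```

```text
10.4167 [ 0.48493248 -0.28487252  0.21893226]
grip 913 [ 0.4875 -0.2644  0.0548] ((487.71112060546875, -265.3049621582031), (14.82580852508545, 49.69819641113281), 0.8094949126243591) [0.05521293 0.05679312 0.05728966]
hub top z 2792 [0.10423592 0.10663637 0.10765668]
tool [ 0.4854 -0.2842  0.2189] row x 5 [ 3.75  0.55 23.77] [-0.01 -0.01  0.  ]
```

View pics/w4.png

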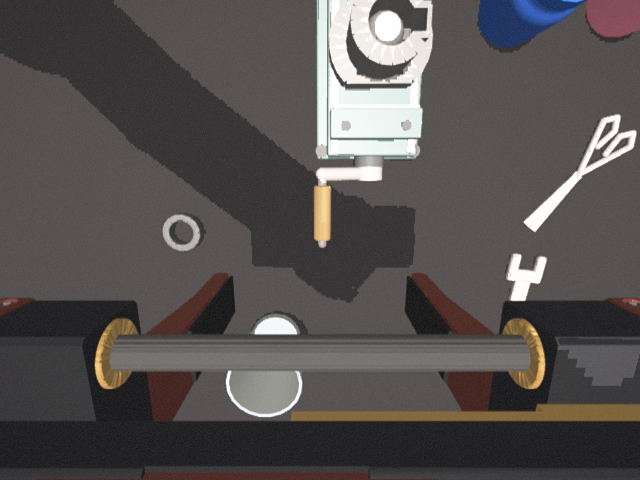

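The hub is seated on the shaft: its top measures 0.107 m, with the keyway over the key at (415,20). The grip is at (322,212). I'll check the crank axis before pinching.

```bash
python3 - <<'E'
from h import *
P=cloud("w4")
for u in (322,330,340,350,360,366,370,374,380): print(u,P[173,u].round(4))
for v in (158,162,168): print(v,P[v,368].round(4))
E
```

```text
322 [ 0.4869 -0.2293  0.0534]
330 [ 0.494  -0.2293  0.0505]
340 [ 0.5032 -0.2293  0.0456]
350 [ 0.5125 -0.2293  0.0426]
360 [ 0.5223 -0.2293  0.0376]
366 [ 0.5277 -0.2292  0.0386]
370 [ 0.5314 -0.2291  0.0384]
374 [ 0.5352 -0.229   0.0381]
380 [ 0.4847 -0.2181  0.3587]
158 [ 0.5286 -0.2157  0.0402]
162 [ 0.529  -0.2193  0.039 ]
168 [ 0.5294 -0.2246  0.0379]
```

carry_out --increments '[[[4.8,0.6,24,0,0,0,0.6],[4.8,0.6,24,0,0,0,0.6],[4.8,0.6,24,0,0,0,0.6],[4.8,0.5,24,0,0,0,0.6],[0,0,24,0,0,0,0.6],[0,0,20,0,0,0,0.6],[0,0,15,0,0,0,0.6],[0,0,12,0,0,0,0.6],[0,0,0,0,0,0,0.6],[0,0,0,0,0,0,0.6]]]'

```text
time: 11.3
tool_pos: [0.4873, -0.2648, 0.0519]
tcp_rot: [[-0.02, 1.0, -0.001], [1.0, 0.02, 0.0], [0.001, -0.001, -1.0]]
force: [0.8, 0.1, 0.2]
gripper_width: 0.603
grasp_force: 0.0
```

carry_out --increments '[[[0,0,0,0,0,0,0],[0,0,0,0,0,0,0],[0,0,0,0,0,0,0],[0,0,0,0,0,0,0],[0,0,0,0,0,0,0],[0,0,0,0,0,0,0],[0,0,0,0,0,0,0]]]' --squeeze 25

```text
time: 11.88
tool_pos: [0.4869, -0.2652, 0.0524]
tcp_rot: [[-0.019, 1.0, -0.0], [1.0, 0.019, 0.0], [0.0, -0.0, -1.0]]
force: [-1.4, -0.4, 3.3]
gripper_width: 0.175
grasp_force: 25.0
```

```bash
python3 -c "
import numpy as np
t=np.linspace(-1.095,.8,15);p=50*np.c_[np.sin(t),-np.cos(t)]
print(np.diff(p,axis=0).round(1).tolist())
t=np.arange(.8,1.2,.08);p=50*np.c_[np.sin(t),-np.cos(t)];print(np.diff(p,axis=0).round(1).tolist())"
```

```text
[[3.5, -5.8], [4.2, -5.3], [4.9, -4.6], [5.5, -3.9], [6.0, -3.2], [6.4, -2.3], [6.6, -1.4], [6.7, -0.5], [6.8, 0.4], [6.6, 1.3], [6.4, 2.2], [6.1, 3.0], [5.6, 3.8], [5.0, 4.5]]
[[2.7, 3.0], [2.4, 3.2], [2.2, 3.4], [1.9, 3.5]]
```

carry_out --increments '[[[0,3.5,-5.8,0,0,0,0],[0,4.2,-5.3,0,0,0,0],[0,4.9,-4.6,0,0,0,0],[0,5.5,-3.9,0,0,0,0],[0,6.0,-3.2,0,0,0,0],[0,6.4,-2.3,0,0,0,0],[0,6.6,-1.4,0,0,0,0],[0,0,0,0,0,0,0],[0,0,0,0,0,0,0]]]'

```text
time: 12.63
tool_pos: [0.5265, -0.2644, 0.0792]
tcp_rot: [[-0.02, 1.0, 0.003], [1.0, 0.02, -0.001], [-0.001, 0.003, -1.0]]
force: [2.9, -0.0, -1.2]
gripper_width: 0.173
grasp_force: 25.0
```

carry_out --increments '[[[0,6.7,-0.5,0,0,0,0],[0,6.8,0.4,0,0,0,0],[0,6.6,1.3,0,0,0,0],[0,6.4,2.2,0,0,0,0],[0,6.1,3.0,0,0,0,0],[0,5.6,3.8,0,0,0,0],[0,5.0,4.5,0,0,0,0],[0,0,0,0,0,0,0],[0,0,0,0,0,0,0]]]'

```text
time: 13.38
tool_pos: [0.5682, -0.2636, 0.0633]
tcp_rot: [[-0.02, 1.0, 0.0], [1.0, 0.02, -0.0], [-0.0, 0.0, -1.0]]
force: [0.8, -0.9, -4.6]
gripper_width: 0.173
grasp_force: 25.0
```

carry_out --increments '[[[0,2.7,3.0,0,0,0,0],[0,0,0,0,0,0,0],[0,0,0,0,0,0,0]]]'

```text
time: 13.63
tool_pos: [0.5703, -0.2635, 0.0608]
tcp_rot: [[-0.019, 1.0, 0.0], [1.0, 0.019, 0.0], [0.0, 0.0, -1.0]]
force: [-0.1, -0.9, -3.9]
gripper_width: 0.173
grasp_force: 25.0
```

carry_out --increments '[[[0,2.4,3.2,0,0,0,0],[0,0,0,0,0,0,0],[0,0,0,0,0,0,0]]]'

```text
time: 13.88
tool_pos: [0.5719, -0.2636, 0.0586]
tcp_rot: [[-0.019, 1.0, -0.001], [1.0, 0.019, 0.001], [0.001, -0.001, -1.0]]
force: [-7.3, 1.4, 9.0]
gripper_width: 0.173
grasp_force: 25.0
```

carry_out --increments '[[[0,2.2,3.4,0,0,0,0],[0,0,0,0,0,0,0],[0,0,0,0,0,0,0]]]'

```text
time: 14.13
tool_pos: [0.5725, -0.2637, 0.0557]
tcp_rot: [[-0.018, 1.0, -0.004], [1.0, 0.018, 0.002], [0.002, -0.003, -1.0]]
force: [-13.6, 4.3, 17.9]
gripper_width: 0.178
grasp_force: 25.0
```

carry_out --increments '[[[0,0,0,0,0,0,0],[0,0,0,0,0,0,0],[0,0,0,0,0,0,0.5],[0,0,0,0,0,0,0.5],[0,0,0,0,0,0,0.5],[0,0,0,0,0,0,0.5],[0,0,-15,0,0,0,0.5],[0,0,-25,0,0,0,0.5],[0,0,-30,0,0,0,0.5],[-5,0,-30,0,0,0,0.5],[-10,-15,-30,0,0,0,0.5],[-10,-15,-25,0,0,0,0.5],[0,0,0,0,0,0,0.5],[0,0,0,0,0,0,0.5]]]'

```text
time: 15.3
tool_pos: [0.5459, -0.2902, 0.2114]
tcp_rot: [[-0.018, 1.0, 0.004], [1.0, 0.018, -0.001], [-0.001, 0.004, -1.0]]
force: [-0.1, 0.2, -1.3]
gripper_width: 0.497
grasp_force: 0.0
```

```bash
python3 - <<'E'
from h import *
s=shot("wrist","w5"); print(s["time"],s["tool_pos"],s["force"])
P=cloud("w5").reshape(-1,3); c=np.array([.5294,-.1286])
H=P[(np.hypot(*(P[:,:2]-c).T)<.03)&(P[:,2]>.1)&(P[:,2]<.14)]; print("hub top z",len(H),np.percentile(H[:,2],[10,50,90]))
E
```

```text
15.3 [ 0.54592956 -0.29022197  0.21135231] [-0.07056272  0.24089634 -1.2750328 ]
hub top z 2304 [0.10507984 0.10664946 0.10761689]
```

View pics/w5.png

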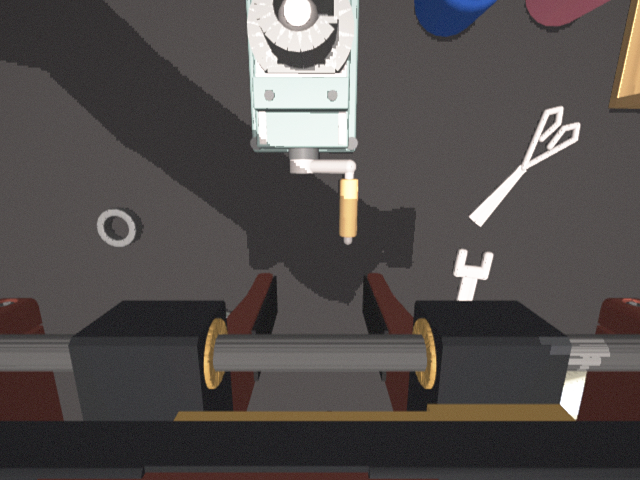

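The jaw is tight against the hub's flat at about (303,75), and the hub is fully down with its top at 0.107 m. The crank is over, with the grip at (348,208), and the gripper is clear. Handing in.

```bash
python3 -c "
from workcell import r
print(r.sign_off())"
```

```text
the job is handed in; nothing more can be done
None
```

Job handed in at about 15 s: hub p sits fully down on the keyed shaft with the jaws cranked tight against its flats and the gripper let go and clear; the arm never touched the other two hubs or the jar.

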